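Set and lock the turning gauge to the master model

ROBOT

A 6-joint arm with a two-finger parallel gripper is mounted at the origin on the work surface; the furniture and walls round the work are solid. World frame = base frame: x ahead of the robot, y to its left, z up, the work surface at z = 0. Lengths are in m, angles in rad, forces in N, time in s.
With the tool pointing down it reaches from about 0.35 to 0.975 m from the base axis. Payload 4.9 kg.
Tool frame: the origin (TCP) lies between the finger pads; the fingertips stand 14 mm ahead of it and the grasp point (between the pads) lies 5 mm behind it (manip.tcp_to_tips is the distance from the TCP to the fingertips, in m); z points along the fingers, y is the line along which they close (so a half turn about z gives the same grasp; the last joint's range is limited). The gripper opens to 85 mm and grips with 20 to 120 N. Pads are 22 mm wide; open, the fingers measure 114 mm over their backs; the gripper's body (76 mm by 85 mm) begins 54 mm behind the grasp point. The pads swing forward as they close: fully open they stand 13 mm farther back than shut.
Start: joints at [-1.38, 0.053, 1.613, -0, 1.476, -0.119], TCP at [0.191, -0.595, 0.245] pointing down, gripper open.
Joint ranges: [-3.01, 3.01], [-1.01, 2.22], [0.06, 2.58], [-1.02, 4.17], [0.09, 2.62], [-3.14, 3.14]. Speed limits (rad/s): [2.57, 2.57, 3.14, 3.14, 3.14, 3.14].

INTERFACE

Orientations are given as a unit quaternion [w, x, y, z].
In Python, from plant import manip gives the robot as it stands.
- The arm moves only by the tool servo_tool, never from a script. Its argument "moves" is a list that holds one entry, the list of rows, each a list of 7 numbers: the shift along the tool's x, y, z in mm, then the turn, a rotation vector about the tool's x, y, z in degrees, then the finger opening in mm, from 0 to 85.4. In form: [[[x, y, z, ax, ay, az, fingers], ...]]. A call has 1 to 12 rows; each row shifts and turns the commanded pose from where the row before left it, along the tool's axes as they then stand; what a row does not reach is not made up. A row lasts 1/8 s, in which the tool goes at most 62.5 mm and 10.7 degrees, less where a joint would pass 70% of its speed; a pose out of reach is approached as far as the arm can. A call with a gripper value outside its range is refused whole. The fingers move at their own pace and stop on an object; the grip force is fixed at half the most. Time passes only in rows, so rows that do not move let the fingers close. It gives the time, the measured TCP pose, the force, the opening and the grip force at its end, in the units of the state.
- manip.state(): the state, without advancing time (a new reading comes with each control period).
- manip.grab_frame(name): name is "side" or "top"; returns a dict with "image" (400x640x3 uint8, blue, green, red), "mtx" (3x3 intrinsics, pixels), "eye" and "rotation" of the camera in the world. Camera axes: x right, y down, z forward; pixel columns grow to the right and rows downward; lengths in m; the calibration is good to about 2 mm. A picture is of the moment at which its call begins. There is no depth.
- manip.job_done(): hands the job in; it is judged then, once.
The state is a dict: "time": time; "joint_pos": joint angles; "joint_vel": joint speeds; "joint_efforts": joint torques, N m; "tool_pos": TCP position; "tool_rot": TCP orientation; "contact_force": force on the tool from outside, world axes, zero at the start; "ft_torque": the same for the moment, N m; "gripper_width": opening from 0.0 (shut) to 1.0 (fully open); "grasp_force": force on a finger pad.
Only numpy, scipy, OpenCV 4.12 (cv2) and the standard library are available. Lean on these libraries where they do the work, as an engineer would, in place of code of your own. Each camera call takes 0.05 s, during which the arm holds its last target. There are 200 camera calls.

TASK

Set the turning gauge to the plaster master on the whirler, so that the next model can be turned to the same diameter: swing the gauge's friction arm by its finger post until the ball of the feeler just touches the master's belly, without pushing the master off its place. Leave the arm there and lock it by turning the black wing knob on the pivot clockwise until its torque clutch clicks over. Do not disturb the two unfired cups.

Things in the scene. Friction and masses are not known exactly. Their poses are not given: they have to be found in the camera images.
- gauge: The gauge's fixed stand: grey iron foot 116 mm across, steel post. It does not move. Origin: centre of the foot's underside on the table; z up is the pivot axis of the arm, the screw and the knob. Its x axis points roughly at the master.
- pivot (a point): Point on the pivot axis at the height of the arm's rod and the feeler's ball, 102 mm above the table.
- swing_arm (a joint): Angle (rad) of the arm about the pivot, counter-clockwise seen from above; 0 along gauge's x axis; growing brings the feeler to the master. Friction of about 0.2 N m (2 N at the finger post) holds it where it is left; locked, it takes about 0.7 N m to shift. The arm is a level steel rod 10 mm thick, 102 mm above the table, on a hub with a flange 62 mm across.
- post_grip (a point): On the axis of the arm's upright finger post, 105 mm out from the pivot, 125 mm above the table. The post is round steel, 15 mm across, standing from 107 to 142 mm above the table; take it from above, fingertips no lower than 110 mm. It may turn in the grip.
- feeler_tip (a point): Centre of the feeler's ball (6 mm across) at the end of the pointer: 190 mm along the arm from the pivot and 30 mm to its left (counter-clockwise side; the pointer is bent that way), 102 mm above the table.
- whirler: Low grey wheel with a dark steel head 176 mm across, top 50 mm above the table; fixed. Origin: centre of its underside on the table.
- master: The master: a turned solid plaster jar on its own round plaster bat (150 mm across, 22 mm thick), loose on the whirler's head, 1.1 to 1.4 kg; it slides if pushed with more than about 5 N. Origin: centre of the bat's underside, z up is its axis of revolution. Height 107 mm, so its top is 157 mm above the table.
- master_axis (a point): Point on the master's axis at the height of the feeler. At that height (40 to 66 mm above the bat's underside) the belly is a plain cylinder 76 mm across, so the ball touches when its centre is 41 mm from this axis.
- lock_screw (a joint): Angle (rad) of the lock screw, clockwise seen from above (tightening). Negative at the start (slack); near -0.6 its keyed washer meets the hub, then it turns stiffer up to a stop at 0.8, where the clutch slips; it then rests at 0.6 to 0.8. Friction 0.12 N m; it does not turn back by itself, and locking does not drag the arm.
- knob (a joint): Angle (rad) by which the knob has slipped on the screw, clockwise seen from above; below 0.15 while the screw turns; once the screw is tight it grows by 0.785 (8 clicks a turn) each time the torque clutch clicks over, at about 0.3 N m. Turning on past a click does no harm.
- knob_grip (a point): On the pivot axis, in the middle of the knob's wing, 149 mm above the table. The wing is an upright black bar 46 mm long, 12 mm thick, from 133 to 159 mm above the table, on a round knob body 44 mm across with its top at 133 mm. Take it across its thickness from above, fingertips over 134 mm; at 1.3 rad a grasp it needs two or three grasps.
- knob_wing (a point): Centre of one end of the wing, 23 mm out from knob_grip: the direction between the two is the wing's length.
- cup_a: Bystander: larger unfired white cast cup, 63 mm across, 76 mm high, loose. Origin: centre of its underside.
- cup_b: Bystander: smaller unfired white cast cup, 54 mm across, 65 mm high, loose. Origin: centre of its underside.

How it is judged:
On the way, in this order (a step that is already met when the one before it is completed fails the run):
1. the feeler's ball touches the master's belly (contact force between swing_arm and master above 0.3 N and horizontal distance between feeler_tip and master_axis below 0.043 m), for 0.1 s.
2. the clutch has clicked over with the feeler still at the belly (value of joint knob above 0.6 rad and value of joint lock_screw above 0.4 rad and horizontal distance between feeler_tip and master_axis below 0.043 m), for 0.1 s.
At the end, for the whole second after the job is handed in: The ball of the feeler stands at the master's belly (its centre within 43 mm of the master's axis: no gap over 2 mm), the lock screw is tight (over 0.4 rad), the knob has clicked over at least once (slipped over 0.6 rad), the arm is at rest and the master is within 4 mm of where it stood (all of step 2 and distance of master from where it was at the start of the episode below 0.004 m and velocity of joint swing_arm between -0.02 and 0.02 rad/s); the robot touches nothing.
It fails at once if the master is pushed more than 4 mm from where it stood (distance of master from where it was at the start of the episode above 0.004 m).
It fails at once if an unfired cup is moved more than 15 mm (distance of any of cup_a, cup_b from where it was at the start of the episode above 0.015 m).
It also fails if it takes over 64 s, if anything falls off the work surface, if the arm or the gripper's body presses on something with over 40 N, if the wrist force passes 120 N, or if a joint passes its speed limit or range.

## Working session

There is one attempt and no reset: what is moved stays moved. The work goes in short steps, Python scripts to look and compute and a tool call to move; the robot and the scene stay as the last step left them, time stands still between calls to the robot, and variables do not carry over. Pictures are saved under pics/ and viewed, at most 10 in all, crops included, and the job is handed in when it is done.

Besides the shell and the picture viewer there is one more tool, called after ">>>" as name(argument=value, ...), one argument or row to a line, values as JSON. servo_tool: Moves the arm, as the interface text tells. Its arguments: {"type":"object","properties":{"moves":{"type":"array"}},"required":["moves"]}

```bash
ls; mkdir -p pics; python3 - <<'E'
from plant import manip
import cv2,numpy as np
for n in("side","top"):
    f=manip.grab_frame(n); cv2.imwrite(f"pics/{n}0.png",f["image"]); print(n,f["mtx"],f["eye"],f["rotation"])
print(manip.state())
E
```

```text
pics
side [[480.44140287   0.         325.44323062]
 [  0.         480.44140287 194.25438582]
 [  0.           0.           1.        ]] [0.56004327 0.65280594 0.46126903] [-0.01055091  0.03547584  0.83657044 -0.54660776]
top [[484.28256366   0.         316.08968176]
 [  0.         484.28256366 203.2377116 ]
 [  0.           0.           1.        ]] [ 0.34656927 -0.15264576  1.11456166] [ 0.06038324 -0.70181805  0.7082493  -0.04677833]
{'time': 0.1, 'joint_pos': array([-1.37999648e+00,  5.33043404e-02,  1.61416069e+00,  3.69301645e-06,
        1.47600526e+00, -1.18996037e-01]), 'joint_vel': array([ 0.00163808, -0.00109305, -0.00314806, -0.00064799,  0.00095412,
        0.00035693]), 'joint_efforts': array([ 1.10144778e-03, -3.94903135e+01, -3.71362209e+01, -7.81848416e-05,
        3.88984787e-03, -1.91357351e-06]), 'tool_pos': array([ 0.19044062, -0.59471175,  0.24417518]), 'tool_rot': array([-9.38283754e-04,  9.88026873e-01,  1.54279024e-01, -3.18614180e-05]), 'contact_force': array([-0.85616732, -1.02731025, -0.44438785]), 'ft_torque': array([-0.01231336, -0.01367566, -0.0219954 ]), 'grasp_force': 0.0, 'gripper_width': 0.9979440465451189}
```

View pics/top0.png

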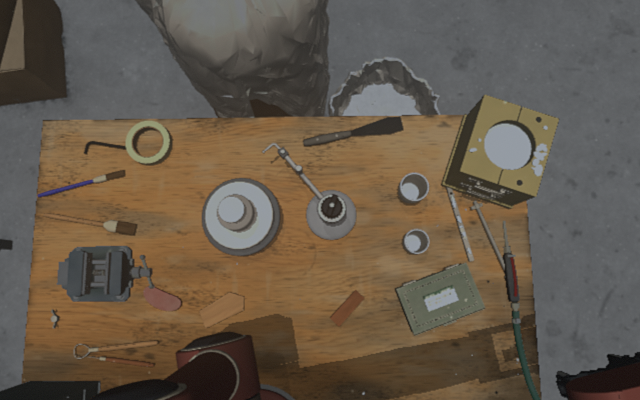

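View pics/side0.png

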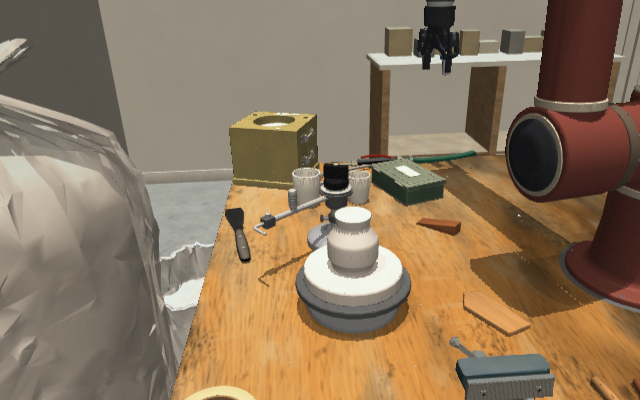

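The top view shows the master at about (236,212), the knob at (331,206), the finger post at about (284,155), the feeler at about (266,150), and the cups at (413,188) and (415,241). Image up is +x and image left is +y. I'll zoom in to measure.

```bash
cat > h.py <<'E'
from plant import manip
import cv2,numpy as np
from scipy.spatial.transform import Rotation as R
from scipy.optimize import least_squares
def cam(f):
    q=np.array(f["rotation"]); return R.from_quat(q[[1,2,3,0]]).as_matrix()
def ray(f,u,v,z):
    d=cam(f)@np.linalg.inv(f["mtx"])@[u,v,1]; e=np.array(f["eye"]); return e+d*(z-e[2])/d[2]
def proj(f,P):
    p=(np.atleast_2d(P)-f["eye"])@cam(f)@f["mtx"].T; return p[:,:2]/p[:,2:]
def crop(f,x,y,w,h,s,name):
    cv2.imwrite(name,cv2.resize(f["image"][y:y+h,x:x+w],None,fx=s,fy=s,interpolation=cv2.INTER_CUBIC))
E
python3 - <<'E'
from h import *
f=manip.grab_frame("top"); crop(f,190,130,190,140,4,"pics/t1.png")
s=manip.grab_frame("side"); crop(s,235,150,190,140,4,"pics/s1.png")
print("master",ray(f,236,212,.072),"knob",ray(f,331,205,.159),"post",ray(f,284,155,.142))
print(np.array(proj(s,[ray(f,236,212,.072),ray(f,331,205,.159)])))
E
```

```text
master [0.48859898 0.04158641 0.072     ] knob [ 0.48887724 -0.16447428  0.159     ] post [ 0.5968764  -0.06890154  0.142     ]
[[349.59031936 266.70159353]
 [336.13798968 164.74520156]]
```

View pics/t1.png

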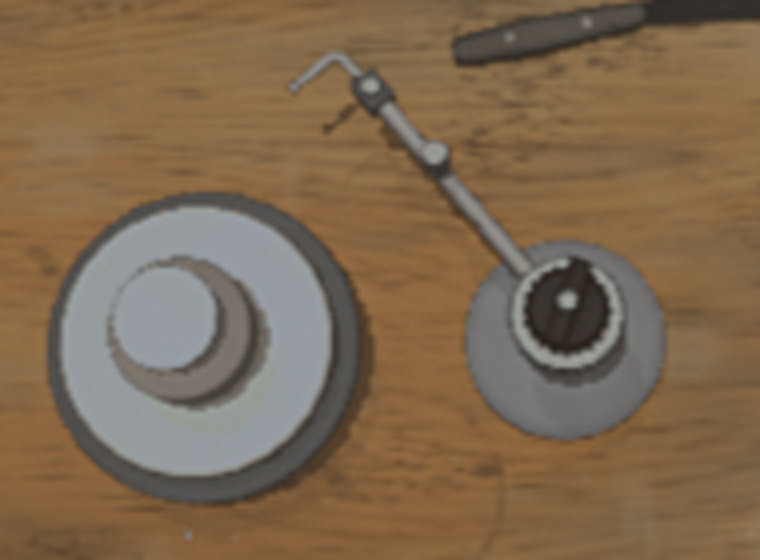

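View pics/s1.png

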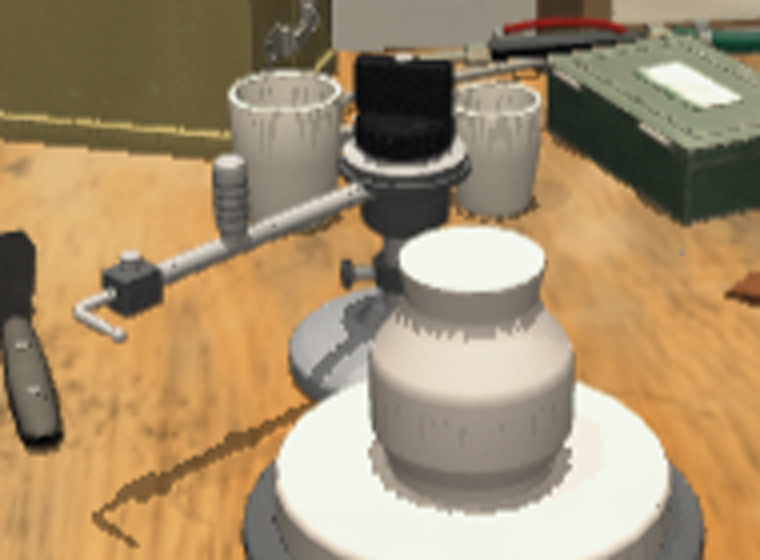

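t1 crop: bat ellipse centre (196,341), jar top (165,318), knob top centre (567,299), post top (435,153), ball (294,87), foot centre (565,339). s1 crop: ball (120,335), post top (230,160), wing top middle (405,60), jar top (472,265). Next I'll do a joint fit and an enhanced close-up of the knob.

```bash
cat > fit.py <<'E'
from h import *
f=manip.grab_frame("top"); s=manip.grab_frame("side")
T=lambda x,y:np.array([(x+.5)/4-.5+190,(y+.5)/4-.5+130]); S=lambda x,y:np.array([(x+.5)/4-.5+235,(y+.5)/4-.5+150])
def pts(p):
    px,py,th,mx,my=p; c,n=np.cos(th),np.sin(th); a=np.array([c,n]); b=np.array([-n,c]); P=np.array([px,py])
    return {"piv":P,"post":P+.105*a,"ball":P+.19*a+.03*b,"m":np.array([mx,my])}
obs=[(f,T(196,341),"m",.072),(f,T(165,318),"m",.157),(f,T(567,299),"piv",.159),(f,T(565,339),"piv",.008),(f,T(435,153),"post",.142),(f,T(294,87),"ball",.102),
(s,S(120,335),"ball",.102),(s,S(230,160),"post",.142),(s,S(405,60),"piv",.159),(s,S(472,265),"m",.157)]
def res(p):
    q=pts(p); return np.concatenate([proj(c,[*q[k],z])[0]-u for c,u,k,z in obs])
r=least_squares(res,[.489,-.164,.73,.489,.042]); print(r.x); print(r.fun.reshape(-1,2).round(2))
for k,v in pts(r.x).items(): print(k,v.round(4))
for c,u,k,z in obs:
    print(k,z,ray(c,*u,z)[:2].round(4))
q=pts(r.x); d=q["m"]-q["piv"]; D=np.hypot(*d); rb=np.hypot(.19,.03)
th=np.arctan2(d[1],d[0])-np.arccos((rb**2+D**2-.041**2)/(2*rb*D))-np.arctan2(.03,.19); print("D",D,"touch th",th,"post at",pts([*r.x[:2],th,*r.x[3:]])["post"])
g=f["image"][180:232,305:357]; a=cv2.resize(cv2.convertScaleAbs(g,alpha=3.5,beta=-80),None,fx=8,fy=8,interpolation=cv2.INTER_CUBIC)
g2=s["image"][155:200,310:360]; b=cv2.resize(cv2.convertScaleAbs(g2,alpha=4),None,fx=7.5,fy=8,interpolation=cv2.INTER_CUBIC)[:416]
b=np.pad(b,((0,416-b.shape[0]),(0,0),(0,0))); cv2.imwrite("pics/k1.png",np.hstack([a,b]))
E
python3 fit.py
```

```text
[ 0.48943627 -0.16569432  0.69716659  0.48320517  0.0370694 ]
[[-0.6  -0.44]
 [-0.45 -0.13]
 [ 0.23  0.34]
 [-0.04  0.05]
 [-0.14 -0.3 ]
 [ 0.15 -0.03]
 [ 0.    0.34]
 [ 0.06  0.1 ]
 [-0.1  -0.1 ]
 [ 0.28 -1.71]]
piv [ 0.4894 -0.1657]
post [ 0.5699 -0.0983]
ball [ 0.6158 -0.0207]
m [0.4832 0.0371]
m 0.072 [0.4822 0.0357]
m 0.157 [0.4829 0.0362]
piv 0.159 [ 0.4901 -0.1652]
piv 0.008 [ 0.4895 -0.1658]
post 0.142 [ 0.5693 -0.0986]
ball 0.102 [ 0.6158 -0.0204]
ball 0.102 [ 0.6159 -0.0218]
post 0.142 [ 0.57   -0.0987]
piv 0.159 [ 0.4893 -0.1652]
m 0.157 [0.4843 0.0425]
D 0.202859437373559 touch th 1.2439506671913865 post at [ 0.52314728 -0.06625304]
```

View pics/k1.png

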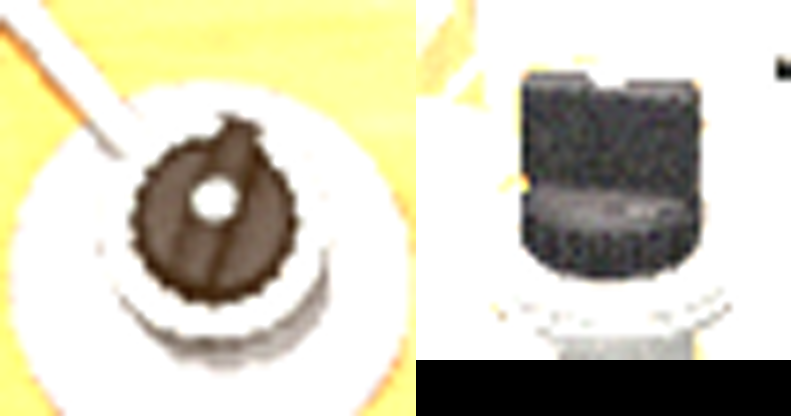

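```bash
python3 - <<'E'
from h import *
f=manip.grab_frame("top"); s=manip.grab_frame("side")
P=np.array([.4895,-.1655])
K=lambda x,y:((x+.5)/8-.5+305,(y+.5)/8-.5+180)
d=ray(f,*K(213+27,198-86),.159)-ray(f,*K(213,198),.159); print("wing dir deg",np.degrees(np.arctan2(d[1],d[0])),np.hypot(*d[:2]))
for a in range(-40,41,10):
    t=np.radians(a); u=.023*np.array([np.cos(t),np.sin(t)]); n=.006*np.array([-np.sin(t),np.cos(t)])
    q=proj(s,[[*(P+u+n),.159],[*(P-u+n),.159],[*(P+u-n),.159],[*(P-u-n),.159]]); q=(q-[310,155]+.5)*[7.5,8]-.5
    print(a,q.round(0).tolist())
st=manip.state(); r=R.from_quat(st["tool_rot"][[1,2,3,0]]).as_matrix(); print("tool x",r[:,0].round(3),"y",r[:,1].round(3))
E
```

```text
wing dir deg -17.937645793087068 0.022787602713141515
-40 [[105.0, 69.0], [261.0, 107.0], [134.0, 54.0], [289.0, 91.0]]
-30 [[100.0, 75.0], [273.0, 102.0], [122.0, 58.0], [293.0, 85.0]]
-20 [[98.0, 81.0], [283.0, 97.0], [112.0, 64.0], [295.0, 79.0]]
-10 [[99.0, 88.0], [290.0, 91.0], [105.0, 69.0], [293.0, 73.0]]
0 [[103.0, 94.0], [294.0, 85.0], [100.0, 75.0], [288.0, 67.0]]
10 [[110.0, 99.0], [294.0, 78.0], [98.0, 82.0], [280.0, 61.0]]
20 [[120.0, 105.0], [292.0, 72.0], [100.0, 88.0], [271.0, 56.0]]
30 [[132.0, 109.0], [287.0, 66.0], [104.0, 94.0], [258.0, 52.0]]
40 [[146.0, 113.0], [280.0, 61.0], [111.0, 100.0], [245.0, 49.0]]
tool x [0.952 0.305 0.   ] y [ 0.305 -0.952 -0.   ]
```

Two views agree: pivot (0.4895,-0.1655), post (0.5698,-0.0985) with the arm at 40°, wing at about -18°, and master about (0.483,0.036). Sizes check out. I'll push the post with the fingers straddling it.

>>> servo_tool(
  moves=[
    [[42.7, -29.7, 0, 0, 0, 0, 35], [42.7, -29.7, 0, 0, 0, 0, 35], [42.7, -29.7, 0, 0, 0, 0, 35], [42.7, -29.7, 0, 0, 0, 0, 35], [42.7, -29.7, 0, 0, 0, 0, 35], [42.7, -29.7, 0, 0, 0, 0, 35], [42.7, -29.7, 0, 0, 0, 0, 35], [42.7, -29.7, 0, 0, 0, 0, 35], [42.7, -29.7, 0, 0, 0, 0, 35], [42.7, -29.7, 0, 0, 0, 0, 35], [42.7, -29.7, 0, 0, 0, 0, 35], [42.7, -29.7, 0, 0, 0, 0, 35]],
  ],
)

```text
time: 1.9
tool_pos: [0.5708, -0.0981, 0.2456]
tool_rot: [0.0, 0.988, 0.154, 0.0]
contact_force: [1.1, -1.3, -0.6]
gripper_width: 0.411
grasp_force: 0.0
```

>>> servo_tool(
  moves=[
    [[0, 0, 0, 0, 0, -7.4, 35], [0, 0, 0, 0, 0, -7.4, 35], [0, 0, 0, 0, 0, -7.4, 35], [0, 0, 40, 0, 0, 0, 35], [0, 0, 0, 0, 0, 0, 35], [0, 0, 0, 0, 0, 0, 35]],
  ],
)

```text
time: 2.65
tool_pos: [0.5702, -0.0997, 0.2062]
tool_rot: [0.0, 0.94, 0.342, 0.0]
contact_force: [-0.1, -0.2, -0.3]
gripper_width: 0.407
grasp_force: 0.0
```

>>> servo_tool(
  moves=[
    [[0, 0, 25, 0, 0, 0, 35], [0, 0, 25, 0, 0, 0, 35], [0, 0, 14, 0, 0, 0, 35], [0, 0, 11, 0, 0, 0, 35], [0, 0, 0, 0, 0, 0, 35], [0, 0, 0, 0, 0, 0, 35]],
  ],
)

```text
time: 3.4
tool_pos: [0.5705, -0.0997, 0.1314]
tool_rot: [0.0, 0.94, 0.342, 0.001]
contact_force: [-0.3, -0.4, -0.2]
gripper_width: 0.41
grasp_force: 0.0
```

```bash
python3 - <<'E'
from h import *
s=manip.grab_frame("side"); crop(s,235,90,190,140,4,"pics/s2.png")
st=manip.state(); print(st["contact_force"],st["ft_torque"],st["tool_pos"])
E
```

```text
[ 0.54071459 -0.15158934  0.76368807] [ 0.06109968 -0.01159417 -0.00396791] [ 0.57058796 -0.09980742  0.13146591]
```

View pics/s2.png

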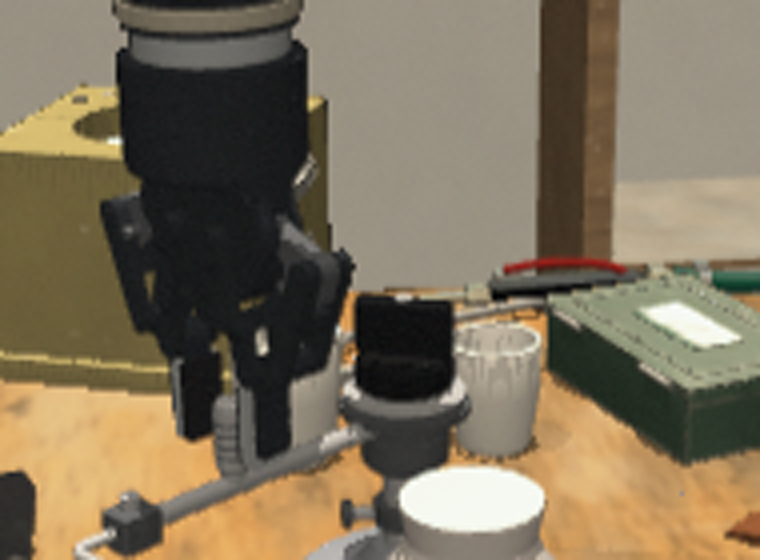

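The fingers straddle the post without touching it (post at about (230,430) in the crop). Now I'll swing it.

>>> servo_tool(
  moves=[
    [[0, -3.7, 0, 0, 0, -2, 35], [0, -3.7, 0, 0, 0, -2, 35], [0, -3.7, 0, 0, 0, -2, 35], [0, -3.7, 0, 0, 0, -2, 35], [0, -3.7, 0, 0, 0, -2, 35], [0, -3.7, 0, 0, 0, -2, 35], [0, -3.7, 0, 0, 0, -2, 35], [0, -3.7, 0, 0, 0, -2, 35], [0, -3.7, 0, 0, 0, -2, 35], [0, -3.7, 0, 0, 0, -2, 35], [0, 0, 0, 0, 0, 0, 35], [0, 0, 0, 0, 0, 0, 35]],
  ],
)

```text
time: 4.95
tool_pos: [0.5418, -0.075, 0.13]
tool_rot: [-0.001, 0.866, 0.5, -0.0]
contact_force: [0.6, 0.6, -0.3]
gripper_width: 0.412
grasp_force: 0.0
```

```bash
cat > look.py <<'E'
from h import *
import sys
f=manip.grab_frame("top"); s=manip.grab_frame("side")
st=manip.state(); r=R.from_quat(st["tool_rot"][[1,2,3,0]]).as_matrix()
print("F tool",(r.T@st["contact_force"]).round(2),"M",st["ft_torque"].round(3)); d=st["tool_pos"][:2]-[.4895,-.1655]
print("tcp rad",np.hypot(*d),"ang",np.degrees(np.arctan2(d[1],d[0])),"toolx",np.degrees(np.arctan2(r[1,0],r[0,0])))
a=cv2.resize(f["image"][130:260,200:360],None,fx=3,fy=3,interpolation=cv2.INTER_CUBIC)
b=cv2.resize(s["image"][170:300,260:420],None,fx=3,fy=3,interpolation=cv2.INTER_CUBIC)
cv2.imwrite(f"pics/{sys.argv[1]}.png",np.vstack([a[:300],b[:300]]))
E
python3 look.py p3
```

```text
F tool [-0.17  0.15  0.94] M [ 0.025  0.002 -0.002]
tcp rad 0.10445200996681452 ang 59.8695220197718 toolx 59.95509423461661
```

View pics/p3.png

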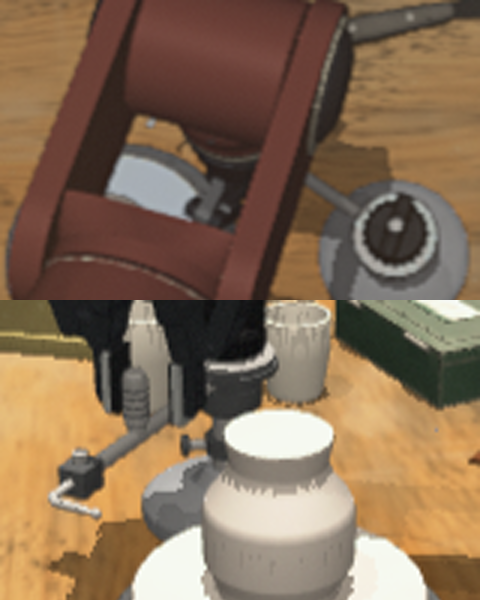

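```bash
cat > ball.py <<'E'
from h import *
import sys
s=manip.grab_frame("side")
p=ray(s,float(sys.argv[1]),float(sys.argv[2]),.102); d=p[:2]-[.4895,-.1655]
print("ball",p.round(4),"rad",np.hypot(*d),"th",np.degrees(np.arctan2(d[1],d[0])-np.arctan2(30,190)))
E
python3 ball.py 291.5 240.5; python3 ball.py 264.8 233.5
```

```text
ball [0.5737 0.0058 0.102 ] rad 0.19089665727089136 th 54.84442790627589
ball [ 0.6156 -0.0214  0.102 ] rad 0.19149812226154178 th 39.842109137105474
```

>>> servo_tool(
  moves=[
    [[0, -3.7, 0, 0, 0, -2, 35], [0, -3.7, 0, 0, 0, -2, 35], [0, -3.7, 0, 0, 0, -2, 35], [0, -3.7, 0, 0, 0, -2, 35], [0, -3.7, 0, 0, 0, -2, 35], [0, -1.8, 0, 0, 0, -1, 35], [0, -0.9, 0, 0, 0, -0.5, 35]],
  ],
)

```text
time: 6.02
tool_pos: [0.523, -0.0664, 0.1304]
tool_rot: [0.0, 0.812, 0.584, 0.0]
contact_force: [1.8, -1.6, -0.3]
gripper_width: 0.412
grasp_force: 0.9
```

>>> servo_tool(
  moves=[
    [[0, -0.9, 0, 0, 0, -0.5, 35], [0, -0.9, 0, 0, 0, -0.5, 35]],
  ],
)

```text
time: 6.28
tool_pos: [0.5213, -0.0659, 0.1304]
tool_rot: [0.0, 0.807, 0.591, 0.0]
contact_force: [1.2, -1.1, 0.6]
gripper_width: 0.412
grasp_force: 0.8
```

>>> servo_tool(
  moves=[
    [[0, -0.9, 0, 0, 0, -0.5, 35], [0, -0.9, 0, 0, 0, -0.5, 35]],
  ],
)

```text
time: 6.52
tool_pos: [0.5196, -0.0653, 0.1304]
tool_rot: [0.0, 0.801, 0.598, 0.0]
contact_force: [1.4, -1.3, 0.5]
gripper_width: 0.41
grasp_force: 0.9
```

```bash
python3 look.py p4
```

```text
F tool [-0.2   0.72 -0.26] M [-0.246 -0.14  -0.018]
tcp rad 0.1047133361512277 ang 73.362743492461 toolx 73.46028017320931
```

View pics/p4.png

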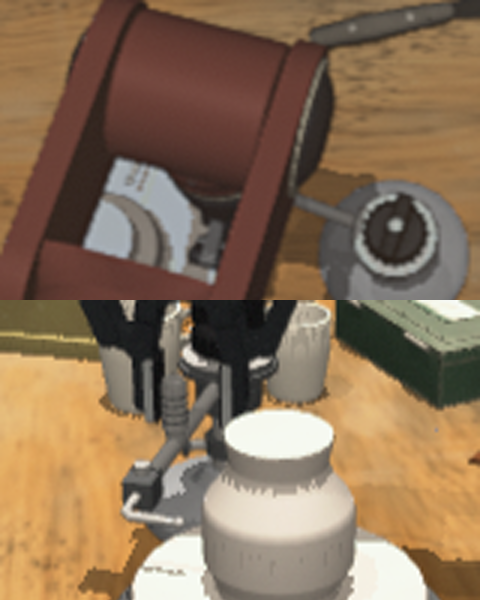

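```bash
python3 ball.py 319.8 243.2; python3 ball.py 319.5 243.5
```

```text
ball [0.5311 0.0188 0.102 ] rad 0.18895857917657263 th 68.29910651058701
ball [0.5316 0.0197 0.102 ] rad 0.1899118707771785 th 68.20771749218342
```

>>> servo_tool(
  moves=[
    [[0, -0.9, 0, 0, 0, -0.5, 35], [0, -0.9, 0, 0, 0, -0.5, 35], [0, -0.9, 0, 0, 0, -0.5, 35], [0, -0.5, 0, 0, 0, -0.3, 35]],
  ],
)

```text
time: 7.22
tool_pos: [0.5165, -0.0643, 0.1303]
tool_rot: [-0.0, 0.792, 0.611, 0.0]
contact_force: [3.0, -0.4, 0.2]
gripper_width: 0.414
grasp_force: 0.9
```

>>> servo_tool(
  moves=[
    [[0, -0.4, 0, 0, 0, -0.2, 35], [0, -0.4, 0, 0, 0, -0.2, 35]],
  ],
)

```text
time: 7.48
tool_pos: [0.5157, -0.0642, 0.1304]
tool_rot: [0.0, 0.79, 0.613, 0.0]
contact_force: [1.1, -1.5, 0.1]
gripper_width: 0.414
grasp_force: 0.9
```

>>> servo_tool(
  moves=[
    [[0, -0.3, 0, 0, 0, -0.2, 35], [0, -0.3, 0, 0, 0, -0.2, 35]],
  ],
)

```text
time: 7.72
tool_pos: [0.5151, -0.064, 0.1303]
tool_rot: [0.0, 0.788, 0.616, 0.0]
contact_force: [1.3, -1.1, -0.1]
gripper_width: 0.411
grasp_force: 0.9
```

>>> servo_tool(
  moves=[
    [[0, -0.2, 0, 0, 0, -0.1, 35], [0, -0.2, 0, 0, 0, -0.1, 35]],
  ],
)

```text
time: 7.98
tool_pos: [0.5147, -0.0639, 0.1303]
tool_rot: [-0.0, 0.787, 0.617, 0.0]
contact_force: [2.5, -0.8, 0.8]
gripper_width: 0.413
grasp_force: 0.9
```

>>> servo_tool(
  moves=[
    [[0, -0.2, 0, 0, 0, -0.1, 35], [0, -0.2, 0, 0, 0, -0.1, 35]],
  ],
)

```text
time: 8.22
tool_pos: [0.5144, -0.0639, 0.1303]
tool_rot: [-0.0, 0.786, 0.619, 0.0]
contact_force: [2.3, -0.2, 0.9]
gripper_width: 0.41
grasp_force: 0.9
```

>>> servo_tool(
  moves=[
    [[0, -0.2, 0, 0, 0, -0.1, 35], [0, -0.2, 0, 0, 0, -0.1, 35]],
  ],
)

```text
time: 8.48
tool_pos: [0.5141, -0.0638, 0.1304]
tool_rot: [0.0, 0.784, 0.62, 0.0]
contact_force: [2.9, -1.7, 0.2]
gripper_width: 0.412
grasp_force: 1.4
```

>>> servo_tool(
  moves=[
    [[0, -0.1, 0, 0, 0, 0, 35], [0, -0.1, 0, 0, 0, 0, 35]],
  ],
)

```text
time: 8.72
tool_pos: [0.514, -0.0638, 0.1304]
tool_rot: [0.0, 0.784, 0.62, 0.0]
contact_force: [4.7, -0.6, -1.8]
gripper_width: 0.406
grasp_force: 2.0
```

```bash
python3 look.py p5
```

```text
F tool [0.12 4.89 1.08] M [-0.203 -0.632  0.006]
tcp rad 0.10462247212810911 ang 76.44043252252966 toolx 76.64859543411916
```

View pics/p5.png

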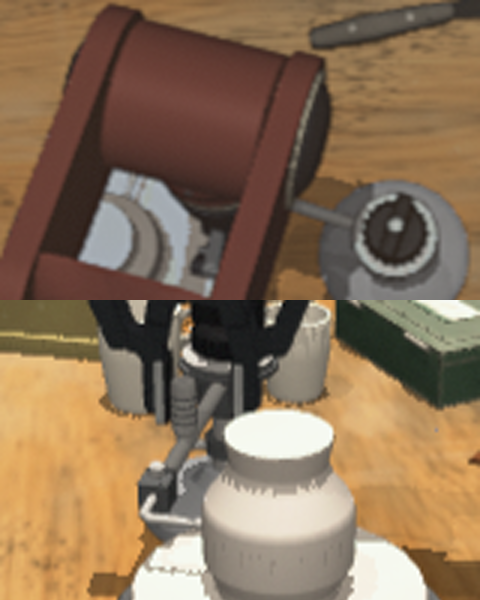

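Pad force rose from 0.9 to 2.0, and the side view shows the ball at the belly (about (200,525) in the crop): contact of roughly 1.5–2 N. I'll hold briefly, back the finger off, rise, and check the master.

>>> servo_tool(
  moves=[
    [[0, 0, 0, 0, 0, 0, 35], [0, 1, 0, 0, 0, 0, 35], [0, 3, 0, 0, 0, 0, 35], [0, 5, 0, 0, 0, 0, 35], [0, 0, 0, 0, 0, 0, 35], [0, 0, -10, 0, 0, 0, 35], [0, 0, -30, 0, 0, 0, 35], [0, 0, -40, 0, 0, 0, 50]],
  ],
)

```text
time: 9.82
tool_pos: [0.5217, -0.0656, 0.2107]
tool_rot: [-0.001, 0.784, 0.62, -0.001]
contact_force: [-0.3, -0.3, -0.4]
gripper_width: 0.581
grasp_force: 0.0
```

```bash
python3 - <<'E'
from h import *
st=manip.state(); r=R.from_quat(st["tool_rot"][[1,2,3,0]]).as_matrix()
d=np.array([.4895,-.1655,.235])-st["tool_pos"]; print("tool shift to pivot",(r.T@d*1000).round(1),"toolx",np.degrees(np.arctan2(r[1,0],r[0,0])),st["joint_pos"].round(3),st["contact_force"].round(1))
E
```

```text
tool shift to pivot [-104.7   -8.3  -24.3] toolx 76.65339801424635 [-0.267 -0.161  1.877  0.     1.428 -0.034] [-0.3 -0.3 -0.4]
```

>>> servo_tool(
  moves=[
    [[-52.4, -4.1, -24, 0, 0, 0, 40], [-52.4, -4.1, 0, 0, 0, 0, 40], [0, 0, 0, 0, 0, -9.5, 40], [0, 0, 0, 0, 0, -9.5, 40], [0, 0, 0, 0, 0, -9.5, 40], [0, 0, 0, 0, 0, -9.5, 40], [0, 0, 0, 0, 0, -9.5, 40], [0, 0, 0, 0, 0, -9.5, 40], [0, 0, 0, 0, 0, -9.5, 40], [0, 0, 0, 0, 0, -9.5, 40], [0, 0, 0, 0, 0, -9.5, 40], [0, 0, 0, 0, 0, 0, 40]],
  ],
)

```text
time: 11.32
tool_pos: [0.4904, -0.1659, 0.235]
tool_rot: [0.0, 0.156, 0.988, -0.0]
contact_force: [0.1, 0.5, -0.2]
gripper_width: 0.469
grasp_force: 0.0
```

```bash
python3 - <<'E'
from h import *
st=manip.state(); r=R.from_quat(st["tool_rot"][[1,2,3,0]]).as_matrix()
d=np.array([.4895,-.1655,.152])-st["tool_pos"]; print("tool shift to pivot",(r.T@d*1000).round(1),"toolx",np.degrees(np.arctan2(r[1,0],r[0,0])),st["joint_pos"].round(3),manip.tcp_to_tips)
s=manip.grab_frame("side"); crop(s,270,100,130,130,4,"pics/s6.png")
E
```

```text
tool shift to pivot [ 1.   0.1 83. ] toolx 162.04121442712685 [-0.47  -0.202  1.871  0.     1.472 -1.727] 0.014
```

View pics/s6.png

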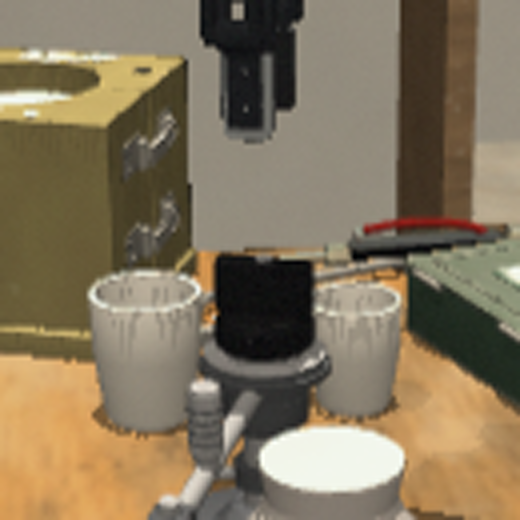

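The fingers sit directly above the wing and are aligned with it. Descending and gripping.

>>> servo_tool(
  moves=[
    [[0.9, 0, 25, 0, 0, 0, 40], [0, 0, 25, 0, 0, 0, 40], [0, 0, 20, 0, 0, 0, 40], [0, 0, 12.5, 0, 0, 0, 40], [0, 0, 0, 0, 0, 0, 40], [0, 0, 0, 0, 0, 0, 20]],
  ],
)

```text
time: 12.12
tool_pos: [0.4901, -0.1659, 0.1528]
tool_rot: [0.001, 0.155, 0.988, -0.0]
contact_force: [-0.1, 0.1, 0.0]
gripper_width: 0.266
grasp_force: 0.0
```

>>> servo_tool(
  moves=[
    [[0, 0, 0, 0, 0, 0, 8], [0, 0, 0, 0, 0, 0, 4], [0, 0, 0, 0, 0, 0, 4], [0, 0, 0, 0, 0, 0, 4], [0, 0, 0, 0, 0, 0, 4]],
  ],
)

```text
time: 12.75
tool_pos: [0.4902, -0.1662, 0.1532]
tool_rot: [0.001, 0.155, 0.988, -0.001]
contact_force: [-1.2, -1.2, 5.9]
gripper_width: 0.123
grasp_force: 60.7
```

>>> servo_tool(
  moves=[
    [[0, 0, 0, 0, 0, 4, 4], [0, 0, 0, 0, 0, 7, 4], [0, 0, 0, 0, 0, 7, 4], [0, 0, 0, 0, 0, 7, 4], [0, 0, 0, 0, 0, 7, 4], [0, 0, 0, 0, 0, 7, 4], [0, 0, 0, 0, 0, 7, 4], [0, 0, 0, 0, 0, 7, 4], [0, 0, 0, 0, 0, 7, 4], [0, 0, 0, 0, 0, 7, 4], [0, 0, 0, 0, 0, 7, 4]],
  ],
)

```text
time: 14.12
tool_pos: [0.4901, -0.1662, 0.1532]
tool_rot: [0.001, 0.72, 0.694, 0.0]
contact_force: [-1.9, -1.4, 5.8]
gripper_width: 0.126
grasp_force: 60.8
```

```bash
cat > t.py <<'E'
from h import *
st=manip.state(); r=R.from_quat(st["tool_rot"][[1,2,3,0]]).as_matrix()
print("toolx",np.degrees(np.arctan2(r[1,0],r[0,0])),"pos",st["tool_pos"].round(4),"F",st["contact_force"].round(1),"M",st["ft_torque"].round(3),"j6",st["joint_pos"][5],st["joint_efforts"][5])
E
python3 t.py
```

```text
toolx 87.95029897099766 pos [ 0.4901 -0.1662  0.1532] F [-1.9 -1.4  5.8] M [-0.333  0.292  0.164] j6 -0.4344712212047625 -0.6450947374105453
```

>>> servo_tool(
  moves=[
    [[0, 0, 0, 0, 0, 7, 4], [0, 0, 0, 0, 0, 7, 4], [0, 0, 0, 0, 0, 7, 4], [0, 0, 0, 0, 0, 7, 4], [0, 0, 0, 0, 0, 7, 4]],
  ],
)

```text
time: 14.75
tool_pos: [0.4902, -0.1661, 0.1532]
tool_rot: [0.001, 0.895, 0.446, 0.001]
contact_force: [-1.5, -1.4, 5.4]
gripper_width: 0.121
grasp_force: 60.8
```

```bash
python3 t.py
```

```text
toolx 52.95948694282533 pos [ 0.4902 -0.1661  0.1532] F [-1.5 -1.4  5.4] M [-0.247  0.098  0.156] j6 0.1762981608887752 -0.6145647168159485
```

>>> servo_tool(
  moves=[
    [[0, 0, 0, 0, 0, 7, 4], [0, 0, 0, 0, 0, 7, 4], [0, 0, 0, 0, 0, 7, 4]],
  ],
)

```text
time: 15.12
tool_pos: [0.4903, -0.1661, 0.1532]
tool_rot: [0.001, 0.961, 0.275, 0.001]
contact_force: [-0.4, -0.4, 4.2]
gripper_width: 0.125
grasp_force: 60.6
```

```bash
python3 t.py
```

```text
toolx 31.956770879475688 pos [ 0.4903 -0.1661  0.1532] F [-0.4 -0.4  4.2] M [-0.24   0.061  0.105] j6 0.5429080567411003 -0.6810886971652508
```

>>> servo_tool(
  moves=[
    [[0, 0, 0, 0, 0, 7, 4], [0, 0, 0, 0, 0, 7, 4], [0, 0, 0, 0, 0, 7, 4]],
  ],
)

```text
time: 15.5
tool_pos: [0.4902, -0.1662, 0.1532]
tool_rot: [0.001, 0.995, 0.095, 0.001]
contact_force: [-0.8, -0.8, 6.2]
gripper_width: 0.124
grasp_force: 60.7
```

```bash
python3 t.py
```

```text
toolx 10.93353781824536 pos [ 0.4902 -0.1662  0.1532] F [-0.8 -0.8  6.2] M [-0.291  0.169  0.074] j6 0.9097124422611432 -0.7064283080399036
```

>>> servo_tool(
  moves=[
    [[0, 0, 0, 0, 0, 7, 4], [0, 0, 0, 0, 0, 7, 4], [0, 0, 0, 0, 0, 7, 4]],
  ],
)

```text
time: 15.88
tool_pos: [0.4903, -0.1662, 0.1532]
tool_rot: [0.001, 0.996, -0.087, 0.001]
contact_force: [-0.7, -2.0, 3.7]
gripper_width: 0.122
grasp_force: 60.4
```

```bash
python3 t.py
```

```text
toolx -10.037513207777321 pos [ 0.4903 -0.1662  0.1532] F [-0.7 -2.   3.7] M [-0.327  0.137  0.167] j6 1.2758460016176412 -0.642118938267231
```

>>> servo_tool(
  moves=[
    [[0, 0, 0, 0, 0, 7, 4], [0, 0, 0, 0, 0, 7, 4]],
  ],
)

```text
time: 16.12
tool_pos: [0.4903, -0.1663, 0.1532]
tool_rot: [0.001, 0.978, -0.209, 0.001]
contact_force: [-0.5, -1.4, 6.9]
gripper_width: 0.123
grasp_force: 60.9
```

```bash
python3 t.py
```

```text
toolx -24.07419934445562 pos [ 0.4903 -0.1663  0.1532] F [-0.5 -1.4  6.9] M [-0.21   0.186 -0.017] j6 1.5206969022677903 -0.8294573239982128
```

>>> servo_tool(
  moves=[
    [[0, 0, 0, 0, 0, 7, 4], [0, 0, 0, 0, 0, 7, 4]],
  ],
)

```text
time: 16.38
tool_pos: [0.4903, -0.1663, 0.1532]
tool_rot: [0.001, 0.945, -0.326, 0.001]
contact_force: [0.0, -1.2, 5.4]
gripper_width: 0.12
grasp_force: 60.7
```

```bash
python3 t.py
```

```text
toolx -38.05620567322463 pos [ 0.4903 -0.1663  0.1532] F [ 0.  -1.2  5.4] M [-0.149  0.083  0.178] j6 1.7646903592637748 -0.6163948774337769
```

>>> servo_tool(
  moves=[
    [[0, 0, 0, 0, 0, 7, 4], [0, 0, 0, 0, 0, 7, 4]],
  ],
)

```text
time: 16.62
tool_pos: [0.4903, -0.1663, 0.1532]
tool_rot: [0.0, 0.899, -0.439, 0.001]
contact_force: [-0.2, -1.7, 5.6]
gripper_width: 0.127
grasp_force: 60.7
```

```bash
python3 t.py
```

```text
toolx -52.0354995603122 pos [ 0.4903 -0.1663  0.1532] F [-0.2 -1.7  5.6] M [-0.285  0.189  0.197] j6 2.0087839510889087 -0.5923483148217201
```

>>> servo_tool(
  moves=[
    [[0, 0, 0, 0, 0, 7, 4], [0, 0, 0, 0, 0, 7, 4]],
  ],
)

```text
time: 16.88
tool_pos: [0.4902, -0.1664, 0.1532]
tool_rot: [0.0, 0.838, -0.545, 0.001]
contact_force: [0.3, -2.9, 4.1]
gripper_width: 0.123
grasp_force: 60.6
```

```bash
python3 t.py
```

```text
toolx -66.06853957035896 pos [ 0.4902 -0.1664  0.1532] F [ 0.3 -2.9  4.1] M [-0.422  0.251 -0.018] j6 2.2536153335853015 -0.7957750931382179
```

>>> servo_tool(
  moves=[
    [[0, 0, 0, 0, 0, 7, 4]],
  ],
)

```text
time: 17.0
tool_pos: [0.4901, -0.1663, 0.1531]
tool_rot: [0.0, 0.803, -0.595, 0.001]
contact_force: [-1.7, -1.8, 6.9]
gripper_width: 0.122
grasp_force: 61.1
```

```bash
python3 t.py
```

```text
toolx -73.0859015562781 pos [ 0.4901 -0.1663  0.1531] F [-1.7 -1.8  6.9] M [-0.244  0.189 -0.08 ] j6 2.376031666137714 -0.8817173168063164
```

>>> servo_tool(
  moves=[
    [[0, 0, 0, 0, 0, 7, 4]],
  ],
)

```text
time: 17.12
tool_pos: [0.4902, -0.1663, 0.1532]
tool_rot: [0.0, 0.766, -0.643, 0.001]
contact_force: [-0.4, -1.4, 5.5]
gripper_width: 0.124
grasp_force: 60.7
```

```bash
python3 t.py
```

```text
toolx -80.06740002120704 pos [ 0.4902 -0.1663  0.1532] F [-0.4 -1.4  5.5] M [-0.253  0.17   0.092] j6 2.497901858737972 -0.6803244911134243
```

>>> servo_tool(
  moves=[
    [[0, 0, 0, 0, 0, 7, 4]],
  ],
)

```text
time: 17.25
tool_pos: [0.4902, -0.1663, 0.1532]
tool_rot: [0.0, 0.725, -0.689, 0.001]
contact_force: [-0.9, -3.0, 5.6]
gripper_width: 0.124
grasp_force: 60.7
```

```bash
python3 t.py
```

```text
toolx -87.04514457353129 pos [ 0.4902 -0.1663  0.1532] F [-0.9 -3.   5.6] M [-0.385  0.3    0.184] j6 2.61975034126396 -0.6065871566534042
```

>>> servo_tool(
  moves=[
    [[0, 0, 0, 0, 0, 7, 4], [0, 0, 0, 0, 0, 7, 4]],
  ],
)

```text
time: 17.5
tool_pos: [0.4902, -0.1664, 0.1532]
tool_rot: [0.0, -0.636, 0.772, -0.001]
contact_force: [-1.0, -2.5, 4.9]
gripper_width: 0.125
grasp_force: 60.7
```

```bash
python3 t.py
```

```text
toolx -101.04954966615381 pos [ 0.4902 -0.1664  0.1532] F [-1.  -2.5  4.9] M [-0.258  0.276  0.141] j6 2.8641525209790544 -0.6530897319316864
```

The torque peaks near -28° and -75°, a 45° period, so the clutch has clicked at least twice. Releasing and rising clear.

>>> servo_tool(
  moves=[
    [[0, 0, 0, 0, 0, 0, 40], [0, 0, 0, 0, 0, 0, 40], [0, 0, 0, 0, 0, 0, 40], [0, 0, -15, 0, 0, 0, 40], [0, 0, -30, 0, 0, 0, 40], [0, 0, -40, 0, 0, 0, 40], [0, -40, -40, 0, 0, 0, 40], [0, -50, 0, 0, 0, 0, 40], [0, -50, 0, 0, 0, 0, 40], [0, 0, 0, 0, 0, 0, 40], [0, 0, 0, 0, 0, 0, 40]],
  ],
)

```text
time: 18.88
tool_pos: [0.6268, -0.1919, 0.2772]
tool_rot: [-0.0, -0.637, 0.771, 0.0]
contact_force: [-0.7, 0.7, 0.4]
gripper_width: 0.461
grasp_force: 0.0
```

```bash
python3 t.py; python3 look.py p7; python3 - <<'E'
from h import *
a=cv2.imread("pics/side0.png"); b=manip.grab_frame("side")["image"]
x=slice(300,420)
g=[cv2.cvtColor(i[205:330,300:415],cv2.COLOR_BGR2GRAY).astype(np.float32) for i in(a,b)]
print("master patch shift px",cv2.phaseCorrelate(g[0][20:,40:].copy(),g[1][20:,40:].copy()))
E
```

```text
toolx -100.83533467146182 pos [ 0.6268 -0.1919  0.2772] F [-0.7  0.7  0.4] M [-0.031 -0.029  0.005] j6 2.920254861719114 -0.001023719050863292
F tool [-0.36  0.38 -0.25] M [-0.031  0.042  0.005]
tcp rad 0.13938437524971034 ang -10.87865875037316 toolx -100.85114005308587
master patch shift px ((0.5563806896715491, -0.04672409355562479), 0.9440125731479975)
```

View pics/p7.png

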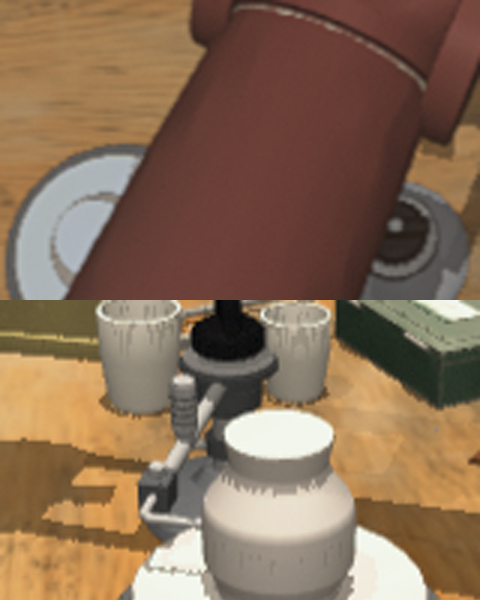

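```bash
python3 -c "
from plant import manip
print(manip.job_done())"
```

```text
the job is handed in; nothing more can be done
None
```

I set the feeler to the master's belly and locked the arm by turning the wing knob past at least two clutch clicks. In the last pictures the ball is still at the belly, the master has shifted by well under 1 mm and the cups look undisturbed; the job is handed in, but no verdict came back.

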